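# Sort brake pads with the thickness gauge

### The arm

A 6-joint arm with a two-finger parallel gripper is mounted at the origin on the work surface. World frame = base frame: x ahead of the robot, y to its left, z up, the work surface at z = 0. Lengths are in m, angles in degrees, forces in N, time in s.
With the tool pointing down it reaches from about 0.4 to 0.825 m from the base axis. Payload 7 kg.
Tool frame: the origin (TCP) lies at the very end of the fingers, on their centre line; the grasp point (between the pads) lies 19 mm behind it; x points along the fingers, z is the direction in which the jaws open and shut, and the axes are right-handed (so a half turn about x gives the same grasp; the last joint's range is limited). The gripper opens to 88 mm and grips with 3 to 60 N. Pads are 19 mm wide; open, the fingers measure 130 mm over their backs; the gripper's body (78 mm by 193 mm) begins 47 mm behind the grasp point.
Start: joints at [-56.774, 20.546, 0.682, 0, -70.136, -16.507], TCP at [0.194, -0.646, 0.227] pointing down, gripper open.
Joint ranges: [-176.03, 176.03], [-82.01, 121.73], [-58.28, 71.71], [-173.87, 95.51], [-174.79, -0.11], [-173.66, 173.66]. Speed limits (degrees/s): [136.94, 136.94, 172.46, 180, 180, 180].

### API

Orientations are given as [roll, pitch, yaw] about the fixed x, y, z axes, in that order (R = Rz(yaw) Ry(pitch) Rx(roll)).
In Python, from plant import sensors, cams, workorder gives the robot as it stands. The module is installed in compiled form; this text tells all that it offers.
- The arm moves only by the shell command python3 -m handwheel 'ROWS' [OPENING] [FORCE]. ROWS is JSON, one flat list of numbers, 4 for each row, row after row: the shift along the tool's x, y, z in cm, then the turn about the tool's x in degrees. A call has exactly 10 rows; each row is the pose to reach, as a shift and turn from the pose commanded when the call began, along the tool's axes at that moment; what a row does not reach only later rows make up. A row lasts 1/8 s, in which the tool goes at most 62.5 mm and 10.7 degrees, less where a joint would pass 70% of its speed; a pose out of reach is approached as far as the arm can. A call with a gripper value outside its range is refused whole. OPENING is the finger opening in cm, from 0 to 8.76, set as the call begins (- or left out, the last holds). The fingers move at their own pace and stop on an object; FORCE is the grip in N (left out, the last holds). Time passes only in rows, so rows that repeat a pose let the fingers close, or fill a call up. It gives the time, the measured TCP pose, the force and the opening at its end, in the units of the state.
- sensors.get_state(): the state, without advancing time (a new reading comes with each control period).
- cams.capture(name): name is "side" or "top"; returns a dict with "image" (480x640x3 uint8, red, green, blue), "fov_y" (degrees; the focal length in pixels is half the picture's height over the tangent of half this angle, whatever the lens; pixels are square), "cx", "cy" (the principal point, pixels), "D" ([k1, k2, p1, p2, k3] as OpenCV has them; the pictures are not rectified), "xyz" and "rotation" of the camera in the world. Camera axes: x right, y down, z forward; pixel columns grow to the right and rows downward; lengths in m; the calibration is good to about 2 mm. A picture is of the moment at which its call begins. There is no depth.
- workorder.close_job(): hands the job in, once; it reports no verdict.
The state is a dict: "time_s": time; "joints": joint angles; "qd": joint speeds; "joint_torque": joint torques, N m; "tcp_pos": TCP position; "eef_rot": TCP orientation; "contact_force": force on the tool from outside, world axes, zero at the start; "moment": the same for the moment, N m; "gripper_width": finger opening in m.
Only numpy, scipy, OpenCV 4.12 (cv2) and the standard library are available. Lean on these libraries where they do the work, as an engineer would, in place of code of your own. Each camera call takes 0.05 s, during which the arm holds its last target.

### The job

Sort the two used brake pads with the thickness gauge on the bench: a pad that fits under the crossbar is worn, so push it on underneath until its back edge has come up to the bar; a pad that the bar stops is still good, so slide it out sideways along the bar into the bay on its left or right, right up against the end stop. Slide the pads flat on the gauge plate without lifting or tipping them, try them gently and never ram them against the bar, and leave the bar's setting and everything else on the bench as it is.

Things in the scene. Friction and masses are not known exactly. Their poses are not given: they have to be found in the camera images.
- gauge: Thickness gauge fixed to the bench: dark steel base plate 220 (x) x 530 (y) x 6 mm. Origin: centre of its underside; top face at z = 6 mm. Its +x points away from the robot within 0.2 rad. Two pads lie on it before the bar, at y about +80 and -80 mm. The plate beyond the bar is for worn pads. The bays for good pads are its ends before the bar, past the scribed lines at y = +138 and -138 mm.
- bar_foot (a point): Point on the plate's top face straight below the middle of the crossbar's near face: (27, 0, 6) mm in the gauge's frame, axes as the gauge. The bar is a metal blade on edge along y, 6 mm thick (x), 22 mm high, y = -175 to 175 mm, on posts 56 mm high behind it at y = +-165 (310 mm clear between). The gap below it is 8 to 17.5 mm, differs at each start and is not reported: try it with the pads. Do not shift the bar.
- left_stop (a point): Left (+y) bay's end stop: middle of its inner face's foot, (-16, 250, 6) mm in the gauge's frame; 12 mm high, x = -59 to 26 mm. The bay's back fence, 12 mm high, has its near face at x = 32 mm, 5 mm behind the bar's near face, so a pad slid along the bar runs into the bay freely. A bay holds one pad; either bay suits either pad.
- right_stop (a point): Right (-y) bay's end stop: middle of its inner face's foot, (-16, -250, 6) mm in the gauge's frame; otherwise the mirror image of the left bay. Fingers do not fit under the bar: a worn pad is far enough when its back edge is within 10 mm of the bar's near face. The bar is held up by light friction, so a tight fit drags but can be pushed through; a gap within 1 mm of a pad's thickness counts either way.
- thin_pad_center (a point): Centre (half-way up) of the thinner brake pad, 10 mm thick in all, 0.15 to 0.3 kg, loose: dark steel backing plate 50 (x) x 90 (y) x 5 mm lying down, grey lining on top with a groove across, front and back faces vertical; an ear 18 (x) x 5 mm stands 7 mm out of each end (103 mm over the ears). Its x axis points roughly at the bar (within 0.2 rad). Sliding takes 1 to 5 N.
- thick_pad_center (a point): Centre (half-way up) of the thicker brake pad, 15 mm thick in all, 0.2 to 0.42 kg; otherwise just like the thinner one (50 x 90 mm, 103 mm over the ears). Loose. Which pad lies left and which right changes from start to start.
- socket_center (a point): Bystander: centre of a steel socket, 22 mm across and 28 mm high, standing on the gauge plate beyond the bar, between the two lanes.
- bolt: Bystander: steel bolt standing on its 20 mm head (38 mm high) on the gauge plate, near the front edge of the left (+y) bay; origin under its head.
- wrench: Bystander: wrench 170 mm long lying on the bench right of the gauge; origin under its middle.
- spray: Bystander: grey spray can, 60 mm across, 160 mm high, left of the gauge; origin at its foot.
- bearing: Bystander: steel bearing ring 62 mm across, 18 mm high, left of the gauge; origin at its foot.
- hammer: Bystander: hammer 260 mm long lying right of the gauge; origin under its middle.
- jar: Bystander: clear jar with a dark cap, 64 mm across, 90 mm high, right of the gauge; origin at its foot.
Things that resemble listed ones, but are neither listed nor needed, are in the scene too. Leave any red look-alike of the part that bears thin_pad_center alone.

How it is judged:
By the outcome, as a careful person would: the job done as asked, in the order asked, and still so for the second after the job is handed in, with the robot touching nothing.
It also fails if it takes over 58 s, if anything falls off the work surface, if the arm or the gripper's body presses on something with over 40 N, if the wrist force passes 120 N, or if a joint passes its speed limit or range.

## Working session

There is one attempt and no reset: what is moved stays moved. The work goes in short steps, Python scripts to look and compute and a shell command to move; the robot and the scene stay as the last step left them, time stands still between calls to the robot, and variables do not carry over. Pictures are saved under pics/ and viewed, and the job is handed in when it is done.

```bash
mkdir -p pics; ls; python3 - <<'E'
from plant import sensors,cams
import cv2,json
s=sensors.get_state();print(s)
for n in("side","top"):
    c=cams.capture(n);im=c.pop("image");print(n,c)
    cv2.imwrite(f"pics/{n}0.png",im[:,:,::-1])
E
```

```text
pics
{'time_s': 0.0, 'joints': array([-5.67750980e+01,  2.05910479e+01,  6.31707148e-01, -1.89474583e-02,
       -7.01361949e+01, -1.65072138e+01]), 'qd': array([-0.00538893, -0.00938876, -0.03872141,  0.08508514,  0.12828227,
        0.08879183]), 'joint_torque': array([-3.32726904e-04, -5.82720315e+01,  2.93063164e+01,  6.99743226e+00,
        6.98520264e-03, -1.29624932e-04]), 'tcp_pos': array([ 0.19398699, -0.64599429,  0.22561506]), 'eef_rot': array([  5.94767289,  89.90281753, 112.65890817]), 'contact_force': array([-0.54638473, -0.01239576,  0.02346455]), 'moment': array([-0.04125922,  0.04780276,  0.03003008]), 'gripper_width': 0.08750974035381888}
side {'fov_y': 44.0446368305424, 'cx': 317.4345807563902, 'cy': 234.1885427672227, 'D': array([-0.1999391,  0.       ,  0.       ,  0.       ,  0.       ]), 'xyz': array([-0.35987787, -0.8122364 ,  1.31134852]), 'rotation': array([-137.28605454,   -1.03938166,  -45.589028  ])}
top {'fov_y': 56.58706636411447, 'cx': 319.16061280624973, 'cy': 229.95200704005342, 'D': array([0.00971067, 0.        , 0.        , 0.        , 0.        ]), 'xyz': array([ 0.35474529, -0.02267853,  1.10010698]), 'rotation': array([-1.73432617e+02, -4.19149694e-03, -8.87156622e+01])}
```

View pics/top0.png

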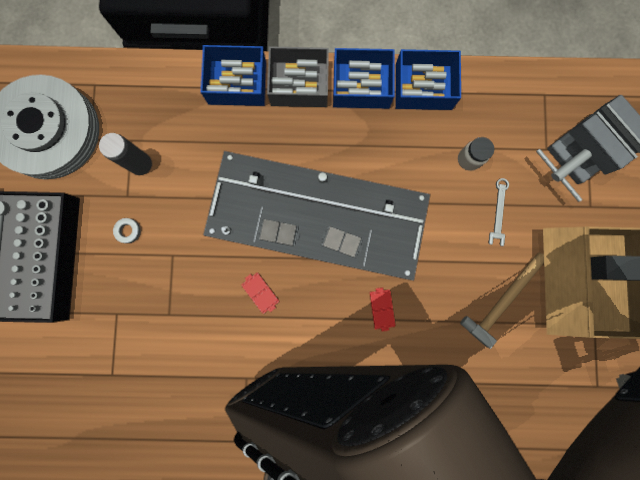

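View pics/side0.png

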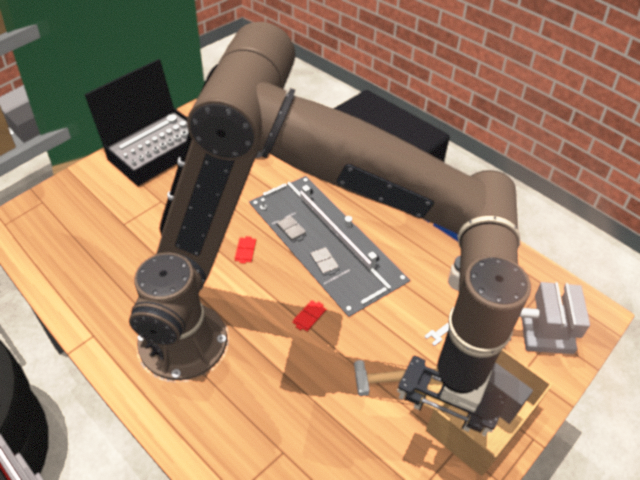

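The top view shows the plate at (318,215), the bar running (220,182) to (422,220), and grey pads at (278,232) and (342,241). The candidates for the pads are those two, lying on the plate before the bar, plus the red look-alikes at (260,293) and (382,309), which I'll leave alone. The bolt is at (226,231) and the socket at (322,177). Next I'll check the choice in a close crop.

```bash
cat > h.py <<'E'
import numpy as np,cv2
from scipy.spatial.transform import Rotation as R
def K(c):
    f=240/np.tan(np.radians(c["fov_y"]/2)); return np.array([[f,0,c["cx"]],[0,f,c["cy"]],[0,0,1]])
def cast(c,uv,z):
    uv=np.array(uv,float).reshape(-1,1,2)
    n=cv2.undistortPoints(uv,K(c),np.array(c["D"])).reshape(-1,2)
    d=np.c_[n,np.ones(len(n))]@R.from_euler('xyz',c["rotation"],degrees=True).as_matrix().T
    o=np.array(c["xyz"]); return o+d*((z-o[2])/d[:,2])[:,None]
def proj(c,P):
    M=R.from_euler('xyz',c["rotation"],degrees=True).as_matrix().T
    r=cv2.Rodrigues(M)[0]; return cv2.projectPoints(np.array(P,float).reshape(-1,1,3),r,-M@np.array(c["xyz"]),K(c),np.array(c["D"]))[0].reshape(-1,2)
E
python3 - <<'E'
import cv2
im=cv2.imread("pics/top0.png")
cv2.imwrite("pics/crop0.png",cv2.resize(im[140:290,195:440],None,fx=3.25,fy=3.25,interpolation=cv2.INTER_CUBIC))
E
```

```text
(no output)
```

View pics/crop0.png

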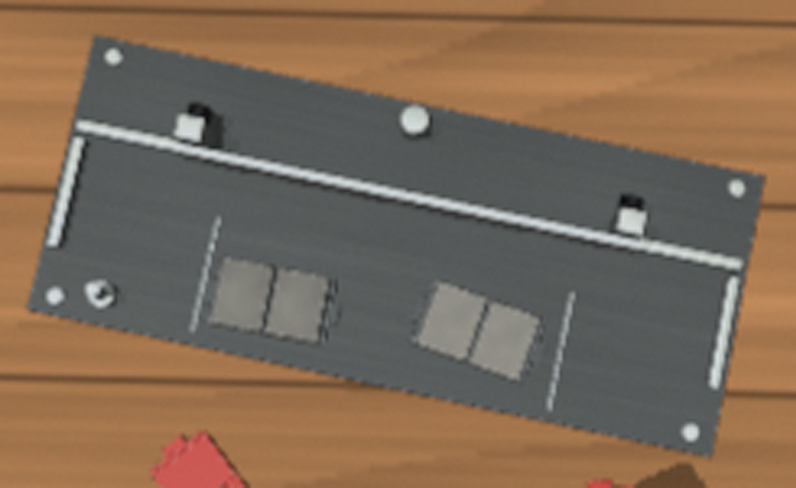

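```bash
cat > m.py <<'E'
from h import *
def crop(c,p): return np.array(p)/3.25+np.array([195,140])
def gauge(c,cor):
    P=cast(c,cor,0.006)[:,:2]
    return P
def pads(c):
    im=c["image"].astype(int); r,g,b=im[...,0],im[...,1],im[...,2]
    m=((abs(r-b)<30)&(r>=b+2)&(r>85)&(r<190)).astype(np.uint8)
    m[:140]=0;m[290:]=0;m[:,:200]=0;m[:,435:]=0
    m=cv2.morphologyEx(m,cv2.MORPH_CLOSE,np.ones((3,3)))
    cs=cv2.findContours(m,cv2.RETR_EXTERNAL,cv2.CHAIN_APPROX_NONE)[0]
    return [x for x in cs if cv2.contourArea(x)>200]
E
python3 - <<'E'
from m import *
from plant import cams
c=cams.capture("top")
cor=[crop(c,p) for p in [(95,36),(765,176),(712,456),(28,310)]]
P=gauge(c,cor);print(P)
print([np.linalg.norm(P[i]-P[(i+1)%4]) for i in range(4)])
ctr=P.mean(0); yv=(P[0]+P[3]-P[1]-P[2]);yaw=np.degrees(np.arctan2(-yv[0],yv[1]))
xv=(P[0]+P[1]-P[2]-P[3]);print(ctr,yaw,np.degrees(np.arctan2(xv[1],xv[0])))
a=np.radians(yaw);Rg=np.array([[np.cos(a),-np.sin(a)],[np.sin(a),np.cos(a)]])
for q in pads(c):
    r=cv2.minAreaRect(q);print(r,cv2.contourArea(q))
    for z in(.016,.021):
        B=cast(c,cv2.boxPoints(r),z)[:,:2]
        G=(B-ctr)@Rg
        print(z,G.round(4).tolist(),G.mean(0).round(4),np.linalg.norm(B[0]-B[1]).round(4),np.linalg.norm(B[1]-B[2]).round(4))
    M=cv2.moments(q);print(M['m10']/M['m00'],M['m01']/M['m00'])
# bar etc. checks
for nm,p,z in [("socket",(414,119),.034),("bolt",(97,292),.044),("barL",(78,126),.04),("barR",(742,265),.04),("lstop",(50,246),.018),("line",(219,218),.006),("line",(193,330),.006),("Rstop",(714,388),.018)]:
    print(nm,((cast(c,crop(c,p),z)[0,:2]-ctr)@Rg).round(4))
E
```

```text
[[ 0.67530983  0.22367376]
 [ 0.57665247 -0.29498038]
 [ 0.36235874 -0.25397326]
 [ 0.46081336  0.26451935]]
[np.float64(0.5279539670538601), np.float64(0.21818200066880494), np.float64(0.5277574178753672), np.float64(0.2183508628496773)]
[ 0.5187836  -0.01519013] -10.760851769330236 -10.8072974157067
((341.5723876953125, 241.30459594726562), (33.58530044555664, 20.873592376708984), 20.323135375976562) 644.0
0.016 [[-0.0729, -0.0271], [-0.0221, -0.0345], [-0.0342, -0.1156], [-0.0847, -0.1079]] [-0.0535 -0.0713] 0.0513 0.082
0.021 [[-0.0733, -0.0272], [-0.0228, -0.0345], [-0.0347, -0.1153], [-0.085, -0.1076]] [-0.054  -0.0711] 0.051 0.0817
341.54528985507244 241.3524844720497
((277.5384521484375, 231.8076934814453), (33.14362335205078, 20.98442268371582), 11.309930801391602) 640.0
0.016 [[-0.0896, 0.1265], [-0.038, 0.128], [-0.0371, 0.0465], [-0.0886, 0.0455]] [-0.0633  0.0866] 0.0516 0.0815
0.021 [[-0.0899, 0.1258], [-0.0386, 0.1272], [-0.0377, 0.0461], [-0.0889, 0.0451]] [-0.0638  0.0861] 0.0513 0.0811
277.52734375 231.93203125
socket [0.0901 0.0072]
bolt [-0.0875  0.2072]
barL [0.0311 0.2509]
barR [ 0.0316 -0.2525]
lstop [-0.0591  0.256 ]
line [-0.01    0.1381]
line [-0.0979  0.1382]
Rstop [-0.0598 -0.2535]
```

```bash
cat >> m.py <<'E'
CTR=np.array([0.5188,-0.0152]);YAW=-10.79
a_=np.radians(YAW);RG=np.array([[np.cos(a_),-np.sin(a_)],[np.sin(a_),np.cos(a_)]])
def g2w(p): return CTR+RG@np.array(p[:2])
def w2g(p): return (np.atleast_2d(p)[:,:2]-CTR)@RG
def st():
    from plant import sensors
    s=sensors.get_state()
    M=R.from_euler('xyz',s["eef_rot"],degrees=True).as_matrix()
    g=w2g(s["tcp_pos"])[0]*1000
    F=s["contact_force"];fg=RG.T@F[:2]
    print("t",s["time_s"],"tcp gauge mm",g.round(1),"z",round(s["tcp_pos"][2]*1000,1),"Fg",fg.round(1),round(F[2],1),"w",s["gripper_width"].round(4))
    zd=RG.T@M[:2,2];print("jaw dir in gauge deg",np.degrees(np.arctan2(zd[1],zd[0])).round(2),"j",s["joints"].round(1))
    return s,M
def togo(gx,gy,z):
    s,M=st();t=np.r_[g2w((gx/1000,gy/1000)),z/1000]
    print("tool shift cm",((t-s["tcp_pos"])@M*100).round(2))
E
python3 - <<'E'
from m import *
from plant import cams
togo(-115,-78,200)
c=cams.capture("top")
im=c["image"].astype(int)
m=((im[...,0]>im[...,1]+70)&(im[...,0]>im[...,2]+70)&(im[...,1]<90)).astype(np.uint8)
for q in cv2.findContours(m,0,1)[0]:
    if cv2.contourArea(q)>150:
        print("red",cv2.boundingRect(q));print((w2g(cast(c,cv2.boxPoints(cv2.minAreaRect(q)),.01))*1000).round(0).tolist())
for n,p in [("spray foot",(140,163)),("jar",(472,160)),("bearing",(126,231))]: print(n,(w2g(cast(c,p,0))*1000).round())
E
```

```text
Traceback (most recent call last):
  File "m.py", line 27, in togo
    s,M=st();t=np.r_[g2w((gx/1000,gy/1000)),z/1000]
        ~~^^
  File "m.py", line 23, in st
    print("t",s["time_s"],"tcp gauge mm",g.round(1),"z",round(s["tcp_pos"][2]*1000,1),"Fg",fg.round(1),round(F[2],1),"w",s["gripper_width"].round(4))
                                                                                                                         ^^^^^^^^^^^^^^^^^^^^^^^^
AttributeError: 'float' object has no attribute 'round'
```

```bash
sed -i 's/s\["gripper_width"\].round(4)/round(s["gripper_width"],4)/' m.py
python3 - <<'E'
from m import *
from plant import cams
togo(-115,-78,200)
c=cams.capture("top")
im=c["image"].astype(int)
m=((im[...,0]>im[...,1]+70)&(im[...,0]>im[...,2]+70)&(im[...,1]<90)).astype(np.uint8)
for q in cv2.findContours(m,0,1)[0]:
    if cv2.contourArea(q)>150:
        print("red",cv2.boundingRect(q));print((w2g(cast(c,cv2.boxPoints(cv2.minAreaRect(q)),.01))*1000).round(0).tolist())
for n,p in [("spray foot",(140,163)),("jar",(472,160)),("bearing",(126,231))]: print(n,(w2g(cast(c,p,0))*1000).round())
E
```

```text
t 0.15 tcp gauge mm [-200.9 -680.6] z 225.9 Fg [-0.9  0. ] -0.5 w 0.0879
jaw dir in gauge deg 117.51 j [-56.8  20.6   0.6  -0.  -70.1 -16.5]
tool shift cm [  2.64 -35.45  49.47]
red (370, 288, 25, 43)
[[-153.0, -160.0], [-136.0, -207.0], [-232.0, -241.0], [-249.0, -194.0]]
red (242, 273, 31, 33)
[[-202.0, 151.0], [-165.0, 119.0], [-213.0, 63.0], [-250.0, 95.0]]
spray foot [[ 36. 466.]]
jar [[ 219. -352.]]
bearing [[-139.  456.]]
```

```bash
python3 -m handwheel '[0,-3.5,5,3, 1,-7,10,6, 2,-10.6,15,9, 3,-14,20,12, 4,-17.7,25,15, 5,-21.2,30,18, 5.5,-25,35,21, 6,-28.4,40,24, 7,-32,45,27.5, 8,-35.4,49.5,28.3]' 3.5 10
python3 -c "
from m import *
togo(-113,-76,60)"
```

```text
time_s: 1.45
tcp_pos: [0.3912, -0.0684, 0.1468]
eef_rot: [-61.9, 89.9, 16.5]
contact_force: [0.2, -0.7, 0.6]
gripper_width: 0.0352
t 1.45 tcp gauge mm [-115.4  -76.1] z 146.8 Fg [ 0.3 -0.6] 0.6 w 0.0352
jaw dir in gauge deg 89.19 j [  19.    -2.5  -38.9    0.   -53.5 -120.6]
tool shift cm [ 8.68 -0.22  0.01]
```

```bash
python3 -m handwheel '[3,0,0,-0.4, 6,0,0,-0.8, 8.5,0,0,-0.8, 10.5,0,0,-0.8, 12,0,0,-0.8, 12.8,0,0,-0.8, 13.2,0,0,-0.8, 13.5,0,0,-0.8, 13.6,0,0,-0.8, 13.6,0,0,-0.8]'
python3 - <<'E'
from m import *
from plant import cams
st()
for n in("top","side"):
    c=cams.capture(n);cv2.imwrite(f"pics/{n}1.png",c["image"][:,:,::-1])
im=cv2.imread("pics/side1.png");cv2.imwrite("pics/side1c.png",cv2.resize(im[170:320,240:420],None,fx=4,fy=4,interpolation=2))
E
```

```text
time_s: 2.7
tcp_pos: [0.391, -0.0705, 0.0108]
eef_rot: [-63.4, 90.0, 15.8]
contact_force: [-0.1, 0.1, 0.4]
gripper_width: 0.0351
t 2.7 tcp gauge mm [-115.2  -78.2] z 10.8 Fg [-0.1  0.1] 0.4 w 0.0351
jaw dir in gauge deg 90.01 j [  18.6   11.   -48.8    0.   -30.2 -119.4]
```

View pics/top1.png

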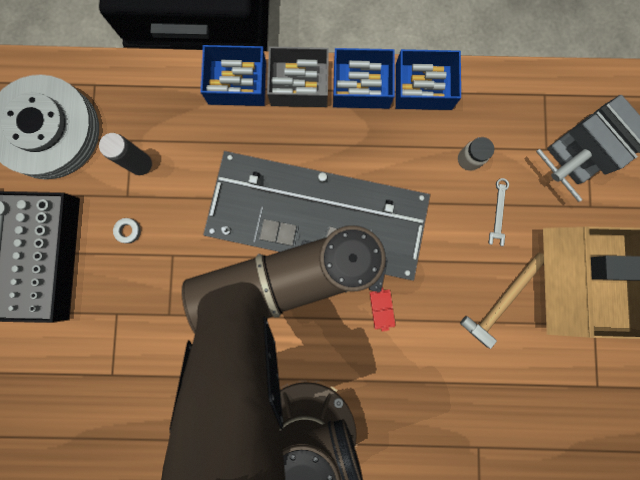

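View pics/side1c.png

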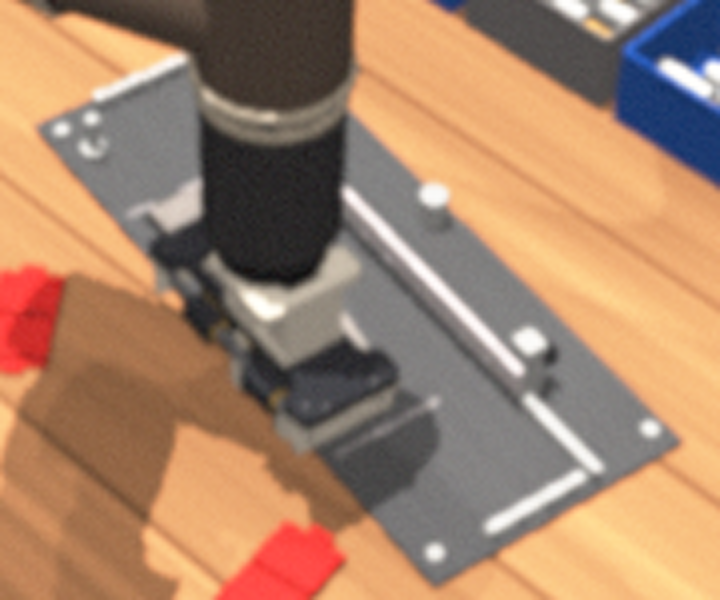

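```bash
python3 -m handwheel '[0,-0.6,0.5,0, 0,-1.2,0.7,0, 0,-1.7,0.7,0, 0,-2.2,0.7,0, 0,-2.7,0.7,0, 0,-3.3,0.7,0, 0,-3.9,0.7,0, 0,-4.5,0.7,0, 0,-5.1,0.7,0, 0,-5.7,0.7,0]'
python3 - <<'E'
from m import *
from plant import cams
st()
for n in("top","side"):
    c=cams.capture(n);cv2.imwrite(f"pics/{n}2.png",c["image"][:,:,::-1])
im=cv2.imread("pics/side2.png");cv2.imwrite("pics/side2c.png",cv2.resize(im[170:320,240:420],None,fx=4,fy=4,interpolation=2))
E
```

```text
time_s: 4.05
tcp_pos: [0.4485, -0.0744, 0.0106]
eef_rot: [-86.2, 90.0, -7.0]
contact_force: [-0.5, 0.1, -1.0]
gripper_width: 0.0348
t 4.05 tcp gauge mm [-57.9 -71.3] z 10.6 Fg [-0.5  0. ] -1.0 w 0.0348
jaw dir in gauge deg 90.01 j [  15.5   15.5  -41.7    0.   -32.8 -116.3]
```

View pics/side2c.png

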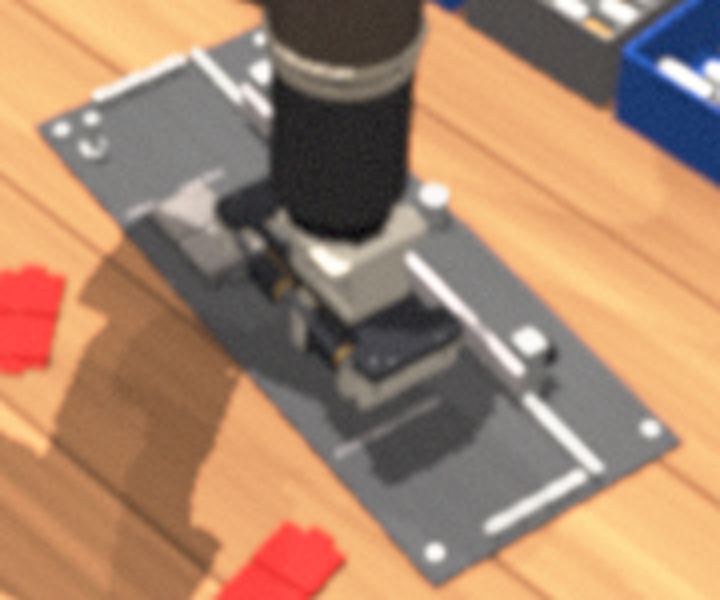

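```bash
python3 -m handwheel '[0,-0.4,0,0, 0,-0.8,0,0, 0,-1.1,0,0, 0,-1.4,0,0, 0,-1.6,0,0, 0,-1.75,0,0, 0,-1.9,0,0, 0,-2,0,0, 0,-2.1,0,0, 0,-2.2,0,0]'
python3 - <<'E'
from m import *
st()
E
```

```text
time_s: 5.4
tcp_pos: [0.4698, -0.0784, 0.0106]
eef_rot: [-28.4, 90.0, 50.8]
contact_force: [-3.4, 1.4, 1.7]
gripper_width: 0.0351
t 5.4 tcp gauge mm [-36.3 -71.3] z 10.6 Fg [-3.6  0.7] 1.7 w 0.0351
jaw dir in gauge deg 90.01 j [  14.3   17.2  -39.    -0.   -33.9 -115. ]
```

```bash
python3 -m handwheel '[0,-0.1,0,0, 0,-0.15,0,0, 0,-0.2,0,0, 0,-0.25,0,0, 0,-0.3,0,0, 0,-0.35,0,0, 0,-0.4,0,0, 0,-0.45,0,0, 0,-0.5,0,0, 0,-0.5,0,0]'
python3 - <<'E'
from m import *
from plant import cams
st()
for n in("top","side"):
    c=cams.capture(n);cv2.imwrite(f"pics/{n}3.png",c["image"][:,:,::-1])
im=cv2.imread("pics/side3.png");cv2.imwrite("pics/side3c.png",cv2.resize(im[170:320,240:420],None,fx=4,fy=4,interpolation=2))
E
```

```text
time_s: 6.65
tcp_pos: [0.4747, -0.0794, 0.0106]
eef_rot: [-87.3, 90.0, -8.1]
contact_force: [-1.9, -0.6, 0.8]
gripper_width: 0.0349
t 6.65 tcp gauge mm [-31.3 -71.3] z 10.6 Fg [-1.7 -1. ] 0.8 w 0.0349
jaw dir in gauge deg 90.01 j [  14.    17.5  -38.3    0.   -34.1 -114.8]
```

View pics/side3c.png

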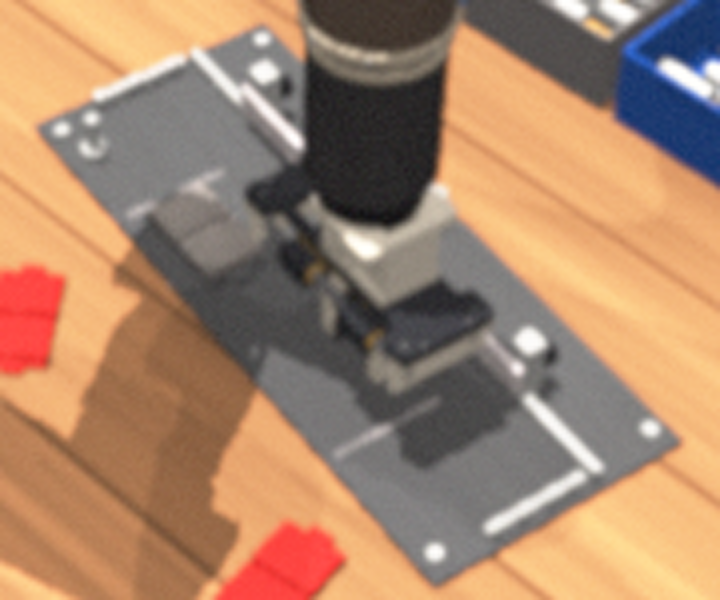

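```bash
python3 -m handwheel '[0,-0.1,0,0, 0,-0.15,0,0, 0,-0.2,0,0, 0,-0.25,0,0, 0,-0.3,0,0, 0,-0.35,0,0, 0,-0.4,0,0, 0,-0.45,0,0, 0,-0.5,0,0, 0,-0.5,0,0]'
python3 -c "
from m import *
st();st()"
```

```text
time_s: 8.0
tcp_pos: [0.4796, -0.0803, 0.0106]
eef_rot: [-85.8, 90.0, -6.5]
contact_force: [-1.6, 0.2, 0.2]
gripper_width: 0.0351
t 8.0 tcp gauge mm [-26.3 -71.3] z 10.6 Fg [-1.6 -0.1] 0.2 w 0.0351
jaw dir in gauge deg 90.01 j [  13.7   17.9  -37.7    0.   -34.4 -114.5]
t 8.0 tcp gauge mm [-26.3 -71.3] z 10.6 Fg [-1.6 -0.1] 0.2 w 0.0351
jaw dir in gauge deg 90.01 j [  13.7   17.9  -37.7    0.   -34.4 -114.5]
```

```bash
python3 -m handwheel '[0,-0.1,0,0, 0,-0.2,0,0, 0,-0.3,0,0, 0,-0.4,0,0, 0,-0.5,0,0, 0,-0.6,0,0, 0,-0.7,0,0, 0,-0.8,0,0, 0,-0.9,0,0, 0,-1,0,0]'
python3 - <<'E'
from m import *
from plant import cams
st()
c=cams.capture("top");cv2.imwrite("pics/top4.png",c["image"][:,:,::-1])
im=cv2.imread("pics/top4.png");cv2.imwrite("pics/top4c.png",cv2.resize(im[140:290,195:440],None,fx=3.25,fy=3.25,interpolation=2))
E
```

```text
time_s: 9.25
tcp_pos: [0.4894, -0.0822, 0.0106]
eef_rot: [95.4, 90.0, 174.6]
contact_force: [-1.7, 0.4, 1.6]
gripper_width: 0.035
t 9.25 tcp gauge mm [-16.3 -71.3] z 10.6 Fg [-1.7  0. ] 1.6 w 0.035
jaw dir in gauge deg 90.01 j [  13.2   18.7  -36.4   -0.   -34.9 -114. ]
```

View pics/top4c.png

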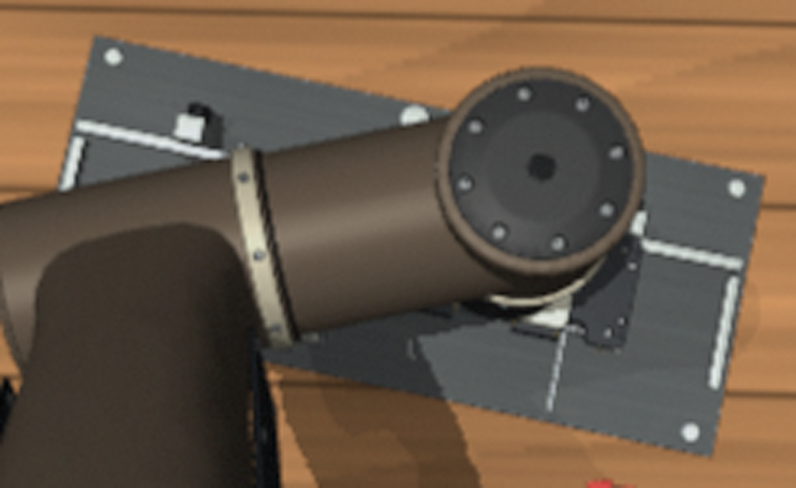

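```bash
python3 -m handwheel '[0,-0.2,0,0, 0,-0.4,0,0, 0,-0.6,0,0, 0,-0.8,0,0, 0,-1,0,0, 0,-1.2,0,0, 0,-1.4,0,0, 0,-1.6,0,0, 0,-1.8,0,0, 0,-2,0,0]'
python3 - <<'E'
from m import *
from plant import cams
st()
c=cams.capture("side");cv2.imwrite("pics/side5.png",c["image"][:,:,::-1])
im=cv2.imread("pics/side5.png");cv2.imwrite("pics/side5c.png",cv2.resize(im[170:320,250:420],None,fx=4,fy=4,interpolation=2))
E
```

```text
time_s: 10.55
tcp_pos: [0.5091, -0.0859, 0.0106]
eef_rot: [89.2, 90.0, 168.4]
contact_force: [-1.9, -0.0, 1.2]
gripper_width: 0.035
t 10.55 tcp gauge mm [  3.7 -71.3] z 10.6 Fg [-1.9 -0.4] 1.2 w 0.035
jaw dir in gauge deg 90.01 j [  12.2   20.1  -33.9   -0.   -36.  -113. ]
```

View pics/side5c.png

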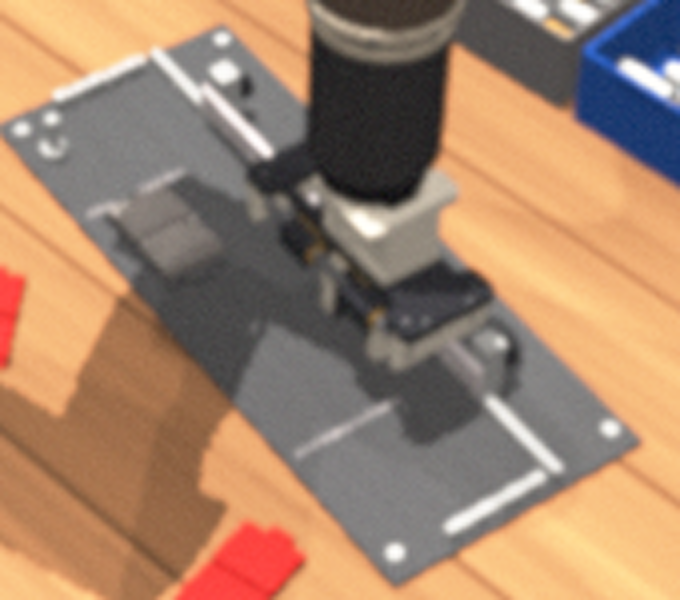

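```bash
python3 -m handwheel '[0,-0.15,0,0, 0,-0.3,0,0, 0,-0.45,0,0, 0,-0.55,0,0, 0,-0.65,0,0, 0,-0.7,0,0, 0,-0.75,0,0, 0,-0.8,0,0, 0,-0.8,0,0, 0,-0.8,0,0]'
python3 -c "
from m import *
st()"
```

```text
time_s: 11.85
tcp_pos: [0.5169, -0.0874, 0.0106]
eef_rot: [-93.9, 90.0, -14.7]
contact_force: [-2.2, 0.6, 0.0]
gripper_width: 0.0351
t 11.85 tcp gauge mm [ 11.7 -71.3] z 10.6 Fg [-2.3  0.1] 0.0 w 0.0351
jaw dir in gauge deg 90.01 j [  11.9   20.7  -32.9    0.   -36.4 -112.6]
```

```bash
python3 -m handwheel '[0,1,0,0, -2,4,0,0, -4,8,2,0, -5,10.5,6,0, -5,12,11,0, -5,12.4,15,0, -3,12.5,15.8,0, -1,12.5,15.8,0, -0.2,12.5,15.8,0, 0,12.5,15.8,0]'
python3 - <<'E'
from m import *
from plant import cams
st()
for n in("top","side"):
    c=cams.capture(n);cv2.imwrite(f"pics/{n}6.png",c["image"][:,:,::-1])
im=cv2.imread("pics/side6.png");cv2.imwrite("pics/side6c.png",cv2.resize(im[170:320,250:420],None,fx=4,fy=4,interpolation=2))
im=cv2.imread("pics/top6.png");cv2.imwrite("pics/top6c.png",cv2.resize(im[140:290,195:440],None,fx=3.25,fy=3.25,interpolation=2))
E
```

```text
time_s: 13.1
tcp_pos: [0.4235, 0.091, 0.0105]
eef_rot: [151.2, 90.0, -129.6]
contact_force: [0.2, -0.7, 0.3]
gripper_width: 0.0348
t 13.1 tcp gauge mm [-113.5   86.5] z 10.5 Fg [ 0.3 -0.7] 0.3 w 0.0348
jaw dir in gauge deg 90.01 j [  38.4   13.9  -44.4    0.   -31.8 -139.2]
```

View pics/side6c.png

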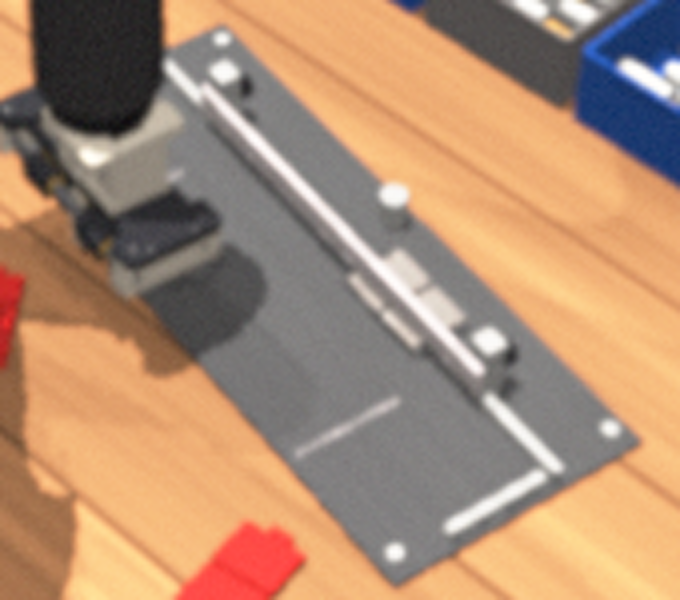

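View pics/top6c.png

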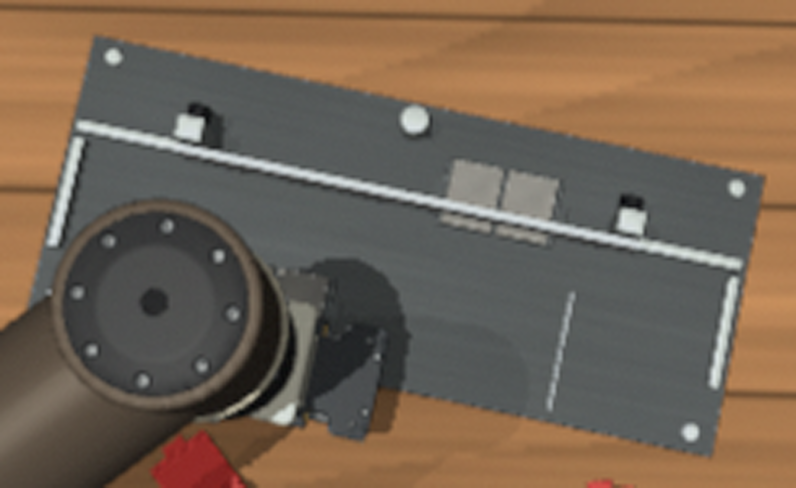

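The side view shows the right pad under the bar, with a strip about 10 mm wide still out front at (385,310). In the top crop its back edge runs (443,222) to (547,243). I'll measure it.

```bash
python3 - <<'E'
from m import *
from plant import cams
c=cams.capture("top")
for z in(.006,.016,.021):
    print(z,(w2g(cast(c,[crop(c,p) for p in[(441,222),(492,233),(497,234),(546,244),(455,158),(559,179)]],z))*1000).round(1).tolist())
c=cams.capture("side")
f=lambda p:np.array(p)/4+np.array([250,170])
for z in(.016,.021):
    print(z,(w2g(cast(c,[f(p) for p in[(350,281),(417,349),(401,250),(466,305)]],z))*1000).round(1).tolist())
E
```

```text
0.006 [[22.4, -28.5], [22.2, -68.3], [22.2, -72.2], [22.5, -110.3], [73.3, -28.7], [73.9, -110.1]]
0.016 [[20.7, -28.6], [20.5, -68.0], [20.6, -71.9], [20.8, -109.7], [71.2, -28.8], [71.8, -109.4]]
0.021 [[19.9, -28.6], [19.7, -67.9], [19.7, -71.7], [20.0, -109.3], [70.1, -28.9], [70.7, -109.1]]
0.016 [[23.2, -31.6], [24.4, -111.8], [73.3, -27.6], [79.9, -98.1]]
0.021 [[20.4, -35.1], [21.6, -115.0], [70.3, -31.2], [76.8, -101.4]]
```

```bash
python3 -m handwheel '[0,-0.6,0,0, 0,-1.2,0,0, 0,-1.7,0,0, 0,-2.3,0,0, 0,-3,0,0, 0,-3.8,0,0, 0,-4.6,0,0, 0,-5.4,0,0, 0,-6.2,0,0, 0,-6.8,0,0]'
python3 -c "
from m import *
st()"
```

```text
time_s: 14.55
tcp_pos: [0.4911, 0.0784, 0.0105]
eef_rot: [-52.8, 90.0, 26.4]
contact_force: [-2.3, 0.3, 0.1]
gripper_width: 0.0349
t 14.55 tcp gauge mm [-44.8  86.7] z 10.5 Fg [-2.3 -0.1] 0.1 w 0.0349
jaw dir in gauge deg 90.0 j [  31.8   18.7  -36.3    0.   -34.9 -132.5]
```

```bash
python3 -m handwheel '[0,-0.2,0,0, 0,-0.4,0,0, 0,-0.55,0,0, 0,-0.7,0,0, 0,-0.8,0,0, 0,-0.9,0,0, 0,-1,0,0, 0,-1.1,0,0, 0,-1.15,0,0, 0,-1.2,0,0]'
python3 -c "
from m import *
st()"
```

```text
time_s: 15.8
tcp_pos: [0.5022, 0.0762, 0.0106]
eef_rot: [123.4, 90.0, -157.4]
contact_force: [-1.6, 0.2, 0.1]
gripper_width: 0.0349
t 15.8 tcp gauge mm [-33.4  86.7] z 10.6 Fg [-1.6 -0.2] 0.1 w 0.0349
jaw dir in gauge deg 90.01 j [  30.8   19.5  -35.    -0.   -35.5 -131.6]
```

Expected contact with the bar is at TCP x of about -32, so I'll creep from here.

```bash
python3 -m handwheel '[0,-0.05,0,0, 0,-0.1,0,0, 0,-0.14,0,0, 0,-0.18,0,0, 0,-0.22,0,0, 0,-0.26,0,0, 0,-0.3,0,0, 0,-0.33,0,0, 0,-0.36,0,0, 0,-0.36,0,0]'
python3 -c "
from m import *
st()"
```

```text
time_s: 17.05
tcp_pos: [0.5058, 0.0755, 0.0105]
eef_rot: [176.7, 90.0, -104.1]
contact_force: [-2.0, 0.0, -0.2]
gripper_width: 0.035
t 17.05 tcp gauge mm [-29.8  86.7] z 10.5 Fg [-2.  -0.4] -0.2 w 0.035
jaw dir in gauge deg 90.01 j [  30.5   19.8  -34.5    0.   -35.7 -131.3]
```

```bash
python3 -m handwheel '[0,-0.05,0,0, 0,-0.1,0,0, 0,-0.15,0,0, 0,-0.2,0,0, 0,-0.25,0,0, 0,-0.3,0,0, 0,-0.33,0,0, 0,-0.36,0,0, 0,-0.4,0,0, 0,-0.4,0,0]'
python3 - <<'E'
from m import *
from plant import cams
st()
c=cams.capture("side");cv2.imwrite("pics/side7.png",c["image"][:,:,::-1])
im=cv2.imread("pics/side7.png");cv2.imwrite("pics/side7c.png",cv2.resize(im[170:320,250:420],None,fx=4,fy=4,interpolation=2))
E
```

```text
time_s: 18.3
tcp_pos: [0.5097, 0.0748, 0.0106]
eef_rot: [-79.8, 90.0, -0.5]
contact_force: [-1.4, 0.7, 1.1]
gripper_width: 0.0349
t 18.3 tcp gauge mm [-25.8  86.7] z 10.6 Fg [-1.5  0.4] 1.1 w 0.0349
jaw dir in gauge deg 90.01 j [  30.2   20.   -34.     0.   -35.9 -131. ]
```

View pics/side7c.png

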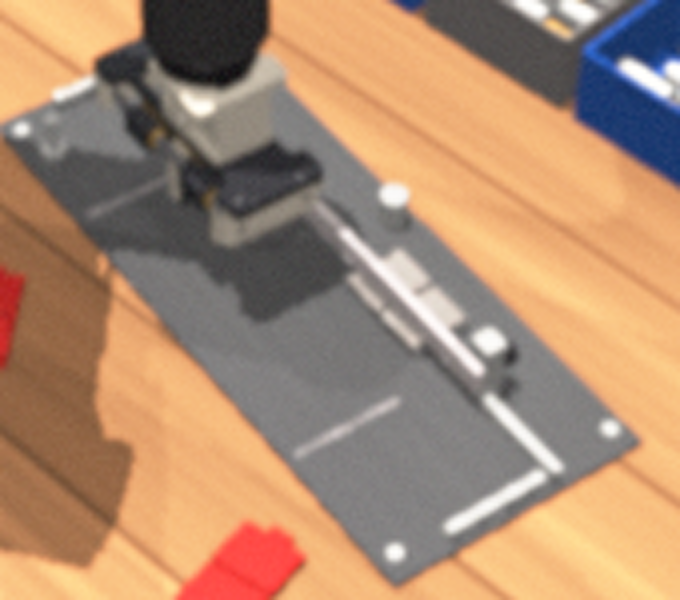

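```bash
python3 -m handwheel '[0,-0.08,0,0, 0,-0.16,0,0, 0,-0.24,0,0, 0,-0.32,0,0, 0,-0.4,0,0, 0,-0.48,0,0, 0,-0.56,0,0, 0,-0.64,0,0, 0,-0.72,0,0, 0,-0.8,0,0]'
python3 - <<'E'
from m import *
from plant import cams
st()
c=cams.capture("top");cv2.imwrite("pics/top8.png",c["image"][:,:,::-1])
im=cv2.imread("pics/top8.png");cv2.imwrite("pics/top8c.png",cv2.resize(im[140:290,195:440],None,fx=3.25,fy=3.25,interpolation=2))
E
```

```text
time_s: 19.6
tcp_pos: [0.5176, 0.0733, 0.0106]
eef_rot: [110.6, 90.0, -170.2]
contact_force: [-2.5, 0.1, 0.5]
gripper_width: 0.0349
t 19.6 tcp gauge mm [-17.8  86.7] z 10.6 Fg [-2.5 -0.4] 0.5 w 0.0349
jaw dir in gauge deg 90.01 j [  29.6   20.6  -33.1   -0.   -36.4 -130.4]
```

View pics/top8c.png

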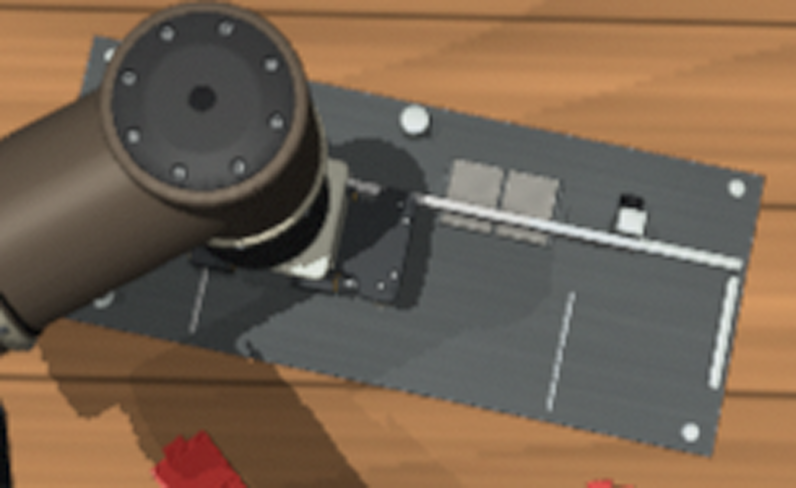

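Force stays around 2 N well past the contact point, so this pad fits too. The post is clear of its outer ear (138 mm against 155 mm), so I'll push on.

```bash
python3 -m handwheel '[0,-0.2,0,0, 0,-0.4,0,0, 0,-0.6,0,0, 0,-0.85,0,0, 0,-1.1,0,0, 0,-1.35,0,0, 0,-1.6,0,0, 0,-1.85,0,0, 0,-2.1,0,0, 0,-2.3,0,0]'
python3 -c "
from m import *
st()"
```

```text
time_s: 20.9
tcp_pos: [0.5403, 0.069, 0.0106]
eef_rot: [-40.9, 90.0, 38.3]
contact_force: [-3.2, 0.5, 1.3]
gripper_width: 0.0348
t 20.9 tcp gauge mm [ 5.4 86.7] z 10.6 Fg [-3.2 -0.1] 1.3 w 0.0348
jaw dir in gauge deg 90.01 j [  27.9   22.2  -30.2   -0.   -37.6 -128.7]
```

```bash
python3 -m handwheel '[0,-0.15,0,0, 0,-0.3,0,0, 0,-0.45,0,0, 0,-0.55,0,0, 0,-0.65,0,0, 0,-0.72,0,0, 0,-0.8,0,0, 0,-0.86,0,0, 0,-0.9,0,0, 0,-0.9,0,0]'
python3 -c "
from m import *
st()"
```

```text
time_s: 22.15
tcp_pos: [0.549, 0.0673, 0.0106]
eef_rot: [-76.5, 90.0, 2.8]
contact_force: [-2.8, 0.4, 1.6]
gripper_width: 0.035
t 22.15 tcp gauge mm [14.2 86.7] z 10.6 Fg [-2.9 -0.1] 1.6 w 0.035
jaw dir in gauge deg 90.01 j [  27.3   22.8  -29.1    0.   -38.1 -128.1]
```

```bash
python3 -m handwheel '[0,1,0,0, 0,3,0,0, -1,3.4,-4,0, -1,3.4,-9,0, -1,3.4,-14,0, 0,3.4,-15.8,0, 0,2.6,-15.8,0, 0,1.8,-15.8,0, 0,1.2,-15.8,0, 0,1,-15.8,0]'
python3 - <<'E'
from m import *
from plant import cams
st()
c=cams.capture("top");cv2.imwrite("pics/top9.png",c["image"][:,:,::-1])
im=cv2.imread("pics/top9.png");cv2.imwrite("pics/top9c.png",cv2.resize(im[140:290,195:440],None,fx=3.25,fy=3.25,interpolation=2))
E
python3 -m handwheel '[0,-0.15,0,0, 0,-0.3,0,0, 0,-0.45,0,0, 0,-0.6,0,0, 0,-0.7,0,0, 0,-0.8,0,0, 0,-0.9,0,0, 0,-0.97,0,0, 0,-1,0,0, 0,-1,0,0]'
python3 -c "
from m import *
st()"
```

```text
time_s: 23.4
tcp_pos: [0.5104, -0.0854, 0.0105]
eef_rot: [-73.4, 90.0, 5.9]
contact_force: [0.6, 0.0, -0.9]
gripper_width: 0.0349
t 23.4 tcp gauge mm [  4.9 -70.5] z 10.5 Fg [0.6 0.1] -0.9 w 0.0349
jaw dir in gauge deg 90.06 j [  12.3   20.2  -33.8    0.   -36.  -113. ]
time_s: 24.7
tcp_pos: [0.5194, -0.088, 0.0105]
eef_rot: [160.3, 90.0, -120.4]
contact_force: [-0.7, -0.5, 0.1]
gripper_width: 0.0349
t 24.7 tcp gauge mm [ 14.2 -71.4] z 10.5 Fg [-0.6 -0.6] 0.1 w 0.0349
jaw dir in gauge deg 90.01 j [  11.7   20.9  -32.5    0.   -36.6 -112.5]
```

View pics/top9c.png

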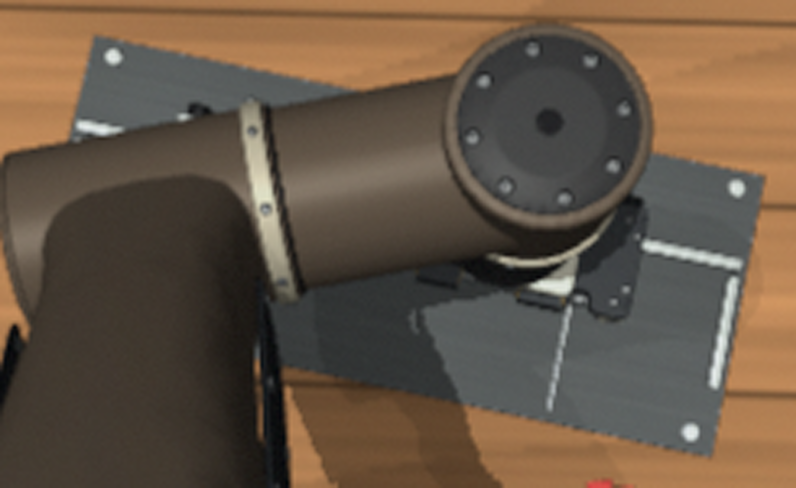

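```bash
python3 -m handwheel '[0,1,0,0, 0,4,0,0, -4,6,0,0, -9,8,0,0, -14,10,-2,0, -19,11,-6,0, -21,12,-12,0, -21,12,-18,0, -21,12,-24,0, -21,12,-30,0]'
python3 - <<'E'
from m import *
from plant import cams
st()
for n in("top","side"):
    c=cams.capture(n);cv2.imwrite(f"pics/{n}10.png",c["image"][:,:,::-1])
im=cv2.imread("pics/side10.png");cv2.imwrite("pics/side10c.png",cv2.resize(im[170:320,240:420],None,fx=4,fy=4,interpolation=2))
im=cv2.imread("pics/top10.png");cv2.imwrite("pics/top10c.png",cv2.resize(im[140:290,195:440],None,fx=3.25,fy=3.25,interpolation=2))
E
```

```text
time_s: 25.95
tcp_pos: [0.3448, -0.362, 0.2211]
eef_rot: [-104.2, 89.9, -25.0]
contact_force: [2.5, -0.2, 1.1]
gripper_width: 0.0347
t 25.95 tcp gauge mm [-106.  -373.2] z 221.1 Fg [2.5 0.2] 1.1 w 0.0347
jaw dir in gauge deg 90.02 j [-23.8   4.  -21.5   0.  -64.3 -76.9]
```

View pics/side10c.png

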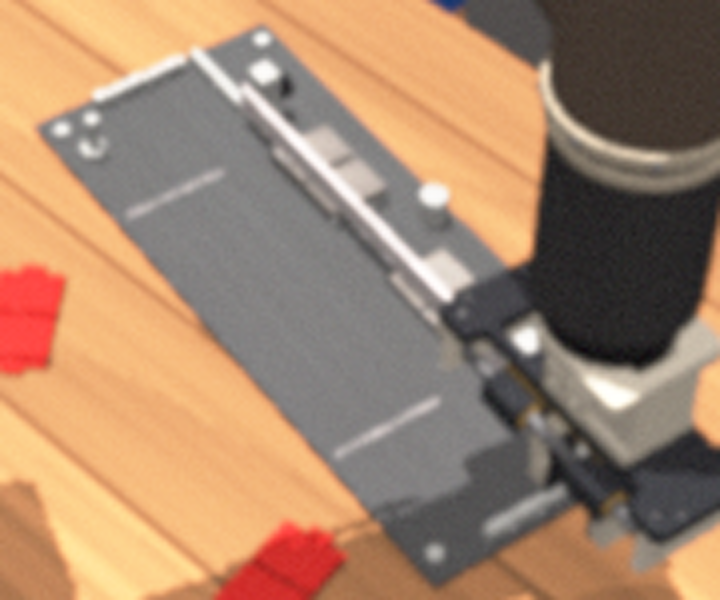

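View pics/top10c.png

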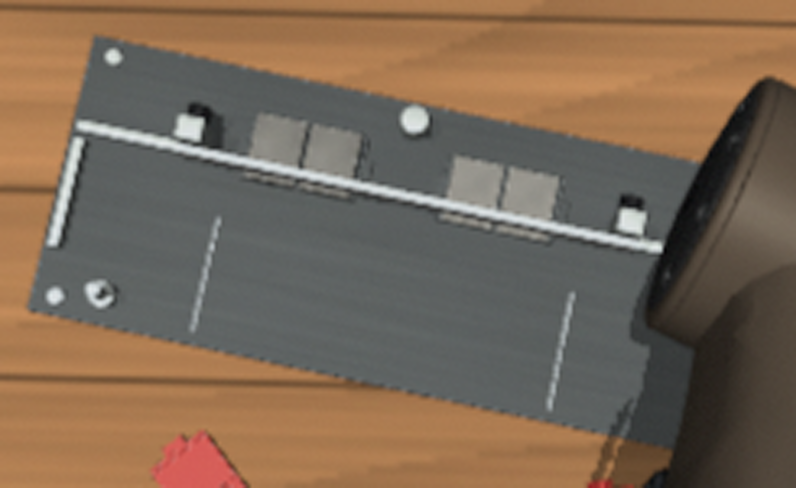

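View pics/top10.png

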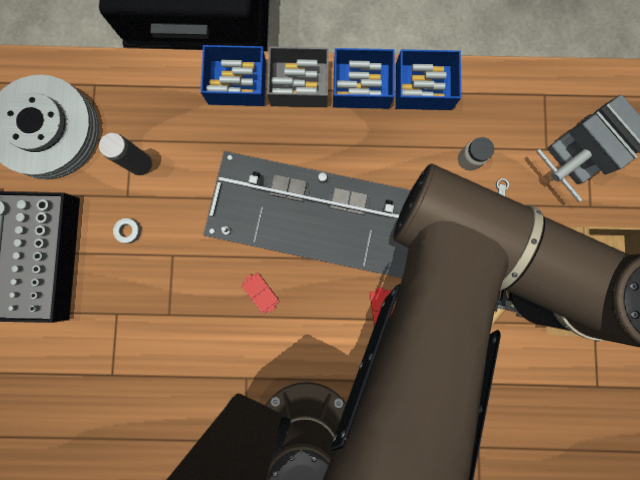

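```bash
python3 - <<'E'
from m import *
from plant import cams
c=cams.capture("top")
im=c["image"]
a=cv2.cvtColor(cv2.imread("pics/top0.png"),cv2.COLOR_BGR2GRAY).astype(int);b=cv2.cvtColor(im,cv2.COLOR_RGB2GRAY).astype(int)
# bar shift check: template of bar segment clear in both pictures
for x0,x1,y0,y1 in [(217,250,175,200),(250,268,168,190),(372,398,196,222),(216,236,222,240),(312,332,168,186)]:
    t=a[y0:y1,x0:x1].astype(np.uint8);r=cv2.matchTemplate(b[y0-4:y1+4,x0-4:x1+4].astype(np.uint8),t,cv2.TM_CCOEFF_NORMED);print(x0,cv2.minMaxLoc(r)[1],cv2.minMaxLoc(r)[3])
for n,ps in [("L",[(245,178),(350,198)]),("R",[(440,220),(547,242)])]:
    for z in(.006,.016,.021): print(n,z,(w2g(cast(c,[crop(c,p) for p in ps],z))*1000).round(1).tolist())
st()
E
```

```text
217 0.9996487498283386 (4, 4)
250 0.999759316444397 (4, 4)
372 0.9994831085205078 (4, 4)
216 0.9993998408317566 (4, 4)
312 0.9996469616889954 (4, 4)
L 0.006 [[24.3, 125.6], [26.0, 43.5]]
L 0.016 [[22.6, 124.1], [24.3, 42.8]]
L 0.021 [[21.8, 123.3], [23.4, 42.4]]
R 0.006 [[23.7, -27.4], [24.2, -110.8]]
R 0.016 [[22.0, -27.5], [22.5, -110.1]]
R 0.021 [[21.2, -27.6], [21.6, -109.8]]
t 26.1 tcp gauge mm [-106.7 -373.7] z 219.9 Fg [0.5 0.5] -0.1 w 0.0354
jaw dir in gauge deg 89.71 j [-23.9   4.2 -21.5   0.  -64.4 -77.2]
```

```bash
python3 -c "
from plant import workorder
print(workorder.close_job())"
```

```text
the job is handed in; nothing more can be done
None
```

I tried both pads gently against the gauge, and both fit under the bar. Push force stayed under about 4 N with no rise at the bar, so both counted as worn and neither went to a bay. I pushed each one on underneath, and gave the right pad a second short push to bring it closer. The job was handed in at about 26 s.

- **Pad positions:** the last top view puts the left pad's back edge about 3–5 mm before the bar's near face and the right pad's about 5–6 mm, within the 10 mm allowed. Calibration is good to about 2 mm.
- **Bar and bystanders:** the bar, posts, bolt and socket matched the first picture with no pixel shift. I didn't check the other bystanders by measurement; those in view of the last pictures look unmoved, and the arm hid part of the right side.
- **Robot:** it ended clear and touching nothing.
- **Which pad is thicker:** I never settled this, because the two cameras disagreed by a few millimetres on height. It didn't affect the sorting, since both fit.

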